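# Seat a relay lens in a V-block and hold it down

## Task

Open the V-block fixture by turning the wing knob of its cover counter-clockwise until it clicks past the detent and stays fully open. Then take the flanged relay lens (not the eyepiece, which stays in the rest), lay it in the V without dropping it, flange outward and plain end right up against the end stop. Finish while holding it there: keep it pressed down so firmly that each flank of the V carries more than 3 N, and do not let go.

Things in the scene. Friction and masses are not known exactly. Their poses are not given: they have to be found in the camera images.
- v_fixture: V-block fixture, fixed: dark steel base plate 150 x 64 x 10 mm (x = -78 to +72 mm) under a 90 degree V along its x axis. Origin on the underside below the V's centre line; +x to the stop end, -x to the open end (nearer the robot), z up. V bottom 20 mm above the desk; a seated 32 mm barrel has its axis at y = 0, 42.6 mm above the desk. The cover's pivot is at x = +50 mm
- v_seat (a point): point of the fixture on the seated barrel's axis, at x = -20 mm of the fixture, 42.6 mm above the desk: where the origin of the relay lens lies when seated against the stop; axes as the fixture's
- stop_face (a point): point of the end stop's face on the seated barrel's axis (x = +24 mm of the fixture, 42.6 mm above the desk); the face looks to -x; the stop is a steel block 30 mm wide, 8 mm thick, top 36 mm above the desk; axes as the fixture's
- v_left: the V's flank on the fixture's +y side, fixed; origin and axes are the fixture's. The V is cut in two aluminium lands, x = +2 to +18 and -54 to -38 mm, together with the other flank 52 mm wide, V mouth 34 mm wide, tops 37 mm above the desk. The slot between the lands (x = -38 to +2 mm) is open to both sides down to the base plate, 10 mm above the desk: room for fingers
- v_right: the V's flank on the fixture's -y side, the mirror image of the other; fixed; origin and axes are the fixture's
- cover (a joint): angle of the swing-away cover, rad: 0 closed over the V, 1.4 fully open, counter-clockwise from above towards the fixture's -y side. Aluminium plate 44 mm wide, top 43 mm above the desk, reaching 107 mm from its upright pivot. A spring detent holds it at both ends: about 0.12 N m to leave the closed end, nothing in the middle (0.7), beyond which it drives itself to the open end
- knob_grip (a point): grip point of the black wing knob fixed on the cover over its pivot, 68 mm above the desk, on the pivot axis. The wing is an upright bar 44 mm long (its x axis, along the cover), 14 mm thick (y), from 49 to 79 mm above the desk; turns with the cover
- lens_rest: grey printed rest 118 x 142 x 6 mm, fixed, with two lanes along its x axis at y = -37 and +37 mm; each lane has two V-notched ribs (x = -34 to -24 and +24 to +34 mm, tops 28 mm above the desk) that carry a barrel with its axis 36 mm above the desk and leave 48 mm between them for the fingers. Origin: centre of the underside, z up
- relay_lens: the flanged relay lens, about 0.15 kg, lying in one of the rest's lanes: bright metal tube 32 mm in diameter and 88 mm long with a thin mounting flange 44 mm in diameter and 8 mm thick at one end. Origin on the axis at the middle of the tube; +x along the axis to the plain end (44 mm away); the flange spans x = -52 to -44 mm. The balance point is about x = -7 mm
- lens_plain_end (a point): centre of the relay lens's plain end face, on its axis, 44 mm from its origin
- eyepiece: the eyepiece in the other lane, to be left there: tube 32 mm in diameter with a flared rubber eyecup 45 mm in diameter and 26 mm deep; 100 mm long in all. Origin on the axis, 36 mm from where the eyecup starts; +x along the axis away from the eyecup

How it is judged (in metres and radians):
On the way, in this order (a step that is already met when the one before it is completed fails the run):
1. the cover has been turned past its detent and rests fully open (value of joint cover above 1.3 rad), for 0.2 s.
2. the relay lens lies in the V on both flanks (contact force between relay_lens and v_left above 0.3 N and contact force between relay_lens and v_right above 0.3 N and angle between the x axis of relay_lens and the x axis of v_fixture, either way round below 0.05 rad), for 0.2 s.
At the end, for the whole second after the job is handed in: Cover fully open (over 1.3 rad); relay lens in the V, plain end within 3 mm of the stop, axis within 2 mm and 2 degrees of the seated line; fingers still bear on it (over 2 N) and press it so that each flank carries over 3 N; at rest (value of joint cover above 1.3 rad and y of relay_lens in the frame of v_fixture between -0.002 and 0.002 m and z of relay_lens in the frame of v_fixture between 0.04 and 0.0442 m and x of lens_plain_end in the frame of v_fixture above 0.021 m and angle between the x axis of relay_lens and the x axis of v_fixture, either way round below 0.035 rad and contact force between relay_lens and v_left above 3 N and contact force between relay_lens and v_right above 3 N and contact force between the fingers and relay_lens above 2 N and linear speed of relay_lens below 0.01 m/s); the arm keeps its last pose, push and grip.
It fails at once if the eyepiece is shifted from its place by more than 15 mm (distance of eyepiece from where it was at the start of the episode above 0.015 m).
It fails at once if the relay lens is dropped (falls freely faster than 0.35 m/s) (contact force between anything else and relay_lens below 0.02 N and linear speed of relay_lens above 0.35 m/s).
It also fails if it takes over 58 s, if anything falls off the work surface, if the arm or the gripper's body presses on something with over 40 N, if the wrist force passes 120 N, or if a joint passes its speed limit or range.

## Robot

A 6-joint arm with a two-finger parallel gripper is mounted at the origin on a cart in front of the work surface, level with it; the furniture and walls round the work are solid. World frame = base frame: x ahead of the robot, y to its left, z up, the work surface at z = 0. Lengths are in m, angles in degrees, forces in N, time in s.
With the tool pointing down it reaches from about 0.25 to 0.725 m from the base axis. Payload 9.7 kg.
Tool frame: the origin (TCP) lies midway between the tips of the shut fingers; the grasp point (between the pads) lies 19 mm behind it (bot.pinch_z is the distance from the TCP to the grasp point, in m); z points along the fingers, y is the line along which they close (so a half turn about z gives the same grasp; the last joint's range is limited). The gripper opens to 85 mm and grips with 20 to 120 N. Pads are 22 mm wide; open, the fingers measure 114 mm over their backs; the gripper's body (76 mm by 85 mm) begins 54 mm behind the grasp point. The pads swing forward as they close: fully open they stand 13 mm farther back than shut.
Start: joints at [-66.52, 4.979, 10.078, 95.1, 0, 90], TCP at [0.219, -0.504, 0.231] pointing down, gripper open.
Joint ranges: [-179.16, 179.16], [-48.56, 103.87], [-65.8, 70.77], [-126.05, 130.52], [-82.76, 87.17], [-180, 180]. Speed limits (degrees/s): [127.2, 127.2, 147.25, 180, 180, 180].

## Interface

Orientations are given as [roll, pitch, yaw] about the fixed x, y, z axes, in that order (R = Rz(yaw) Ry(pitch) Rx(roll)).
In Python, from workcell import sensors, camera, ticket, bot gives the robot as it stands.
- The arm moves only by the shell command python3 -m handwheel 'ROWS' [FORCE]. ROWS is a JSON object of lists of equal length, an entry for each row: "gripper": the opening, from -1 (shut) to 1 (fully open); "slide": the shift along the tool's x, y, z in mm, a list of three; "yaw": the turn about the tool's z in rad. A call has 1 to 8 rows; each row shifts and turns the commanded pose from where the row before left it, along the tool's axes as they then stand; what a row does not reach is not made up. A row lasts 1/12 s, in which the tool goes at most 41.7 mm and 7.16 degrees, less where a joint would pass 70% of its speed; a pose out of reach is approached as far as the arm can. A call is refused whole if a number of a shift passes 41.7 or a number of a turn 0.125, either way. A call with a gripper value outside its range is refused whole. The fingers move at their own pace and stop on an object; FORCE is the grip in N (left out, the last holds). Time passes only in rows, so rows that do not move let the fingers close. It gives the time, the measured TCP pose, the force, the opening and the grip force at its end, in the units of the state.
- sensors.get_obs(): the state, without advancing time (a new reading comes with each control period).
- camera(name): name is "scene" or "top"; returns a dict with "img" (420x560x3 uint8, red, green, blue), "fx", "fy", "cx", "cy" (pixels), "dist" ([k1, k2, p1, p2, k3] as OpenCV has them; the pictures are not rectified), "R" (3x3) and "t" (3): a world point X has camera coordinates R X + t. Camera axes: x right, y down, z forward; pixel columns grow to the right and rows downward; lengths in m; the calibration is good to about 2 mm. A picture is of the moment at which its call begins. There is no depth.
- ticket.job_done(): hands the job in; it is judged then, once.
The state is a dict: "time": time; "q": joint angles; "qd": joint speeds; "joint_efforts": joint torques, N m; "ee_pos": TCP position; "tcp_rot": TCP orientation; "wrist_force": force on the tool from outside, world axes, zero at the start; "torque": the same for the moment, N m; "opening": finger opening in m; "grasp_force": force on a finger pad.
Only numpy, scipy, OpenCV 4.12 (cv2) and the standard library are available. Lean on these libraries where they do the work, as an engineer would, in place of code of your own. Each camera call takes 0.05 s, during which the arm holds its last target. There are 200 camera calls.

## Working session

There is one attempt and no reset: what is moved stays moved. The work goes in short steps, Python scripts to look and compute and a shell command to move; the robot and the scene stay as the last step left them, time stands still between calls to the robot, and variables do not carry over. Pictures are saved under pics/ and viewed, at most 10 in all, crops included, and the job is handed in when it is done.

```bash
mkdir -p pics; ls; cat > h.py <<'E'
import numpy as np,cv2
from workcell import sensors,camera,ticket,bot
def K(c): return np.array([[c['fx'],0,c['cx']],[0,c['fy'],c['cy']],[0,0,1.]])
def ray(c,px,z):
    p=cv2.undistortPoints(np.array(px,float).reshape(-1,1,2),K(c),np.array(c['dist'],float)).reshape(-1,2)
    R=np.array(c['R']);t=np.array(c['t']);o=-R.T@t
    d=np.c_[p,np.ones(len(p))]@R
    return o+d*((z-o[2])/d[:,2])[:,None]
def proj(c,X):
    return cv2.projectPoints(np.array(X,float).reshape(-1,1,3),cv2.Rodrigues(np.array(c['R'],float))[0],np.array(c['t'],float),K(c),np.array(c['dist'],float))[0].reshape(-1,2)
E
python3 - <<'E'
from h import *
print(sensors.get_obs(),bot.pinch_z)
for n in("scene","top"):
    c=camera(n);cv2.imwrite(f'pics/{n}0.png',c['img'][:,:,::-1]);R=np.array(c['R']);print(n,-R.T@np.array(c['t']),c['fx'],R[2])
E
```

```text
pics
{'time': 0.0, 'q': array([-6.65214085e+01,  5.01196703e+00,  1.00348353e+01,  9.51003238e+01,
        8.91521114e-04,  8.99990266e+01]), 'qd': array([-0.1094872 ,  0.06199459, -0.00912183,  0.08031361, -0.07006528,
       -0.00820926]), 'joint_efforts': array([ 2.06992436e-04, -5.20387602e+01,  4.64805436e+01,  1.63968955e-02,
       -9.23987500e-05,  3.31535614e-05]), 'ee_pos': array([ 0.21903524, -0.5042506 ,  0.23057817]), 'tcp_rot': array([-1.79922544e+02, -8.92836131e-04,  2.34795637e+01]), 'wrist_force': array([-0.16788933, -0.1593476 ,  0.2286516 ]), 'torque': array([ 0.01305547,  0.01808444, -0.01893935]), 'grasp_force': 0.0, 'opening': 0.08538694185457571} 0.0187
scene [-0.03552963  0.55211095  0.54916809] 388.8664637662748 [ 0.64283437 -0.52465127 -0.55812634]
top [0.44888677 0.13619985 0.9346093 ] 470.1221030106219 [ 0.0944513  -0.02368675 -0.99524765]
```

View pics/top0.png

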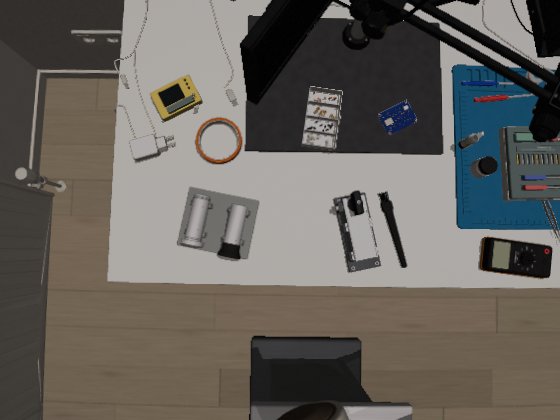

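View pics/scene0.png

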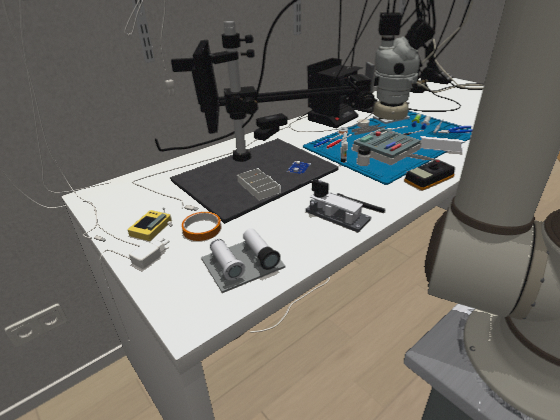

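The top view shows the rest at about (218,223). The relay lens is in its left lane, with the flange end near (193,240), and the eyepiece with its black cup is at (232,245). The fixture is at about (357,232), with the knob at (356,203). The scene view agrees. Next I'll enlarge both.

```bash
python3 - <<'E'
from h import *
c=camera("top");im=c['img'][:,:,::-1]
a=cv2.resize(im[180:280,170:270],None,fx=5,fy=5,interpolation=cv2.INTER_CUBIC)[:, :400]
a=cv2.resize(im[185:275,174:264],(400,400),interpolation=cv2.INTER_CUBIC)
b=cv2.resize(im[185:275,315:405],(400,400),interpolation=cv2.INTER_CUBIC)
cv2.imwrite('pics/crop1.png',np.hstack([a,b]))
print(ray(c,[[187,188],[259,201],[252,260],[178,246]],0.006))
print(ray(c,[[334,197],[369,190],[381,264],[347,272]],0.010))
print(ray(c,[[356,203]],0.079))
E
```

```text
[[0.57050863 0.29559321 0.006     ]
 [0.54781736 0.15182351 0.006     ]
 [0.43105257 0.16276702 0.006     ]
 [0.45519059 0.30894978 0.006     ]]
[[ 0.5588653   0.00299588  0.01      ]
 [ 0.5746416  -0.06727949  0.01      ]
 [ 0.42798235 -0.0917622   0.01      ]
 [ 0.4112358  -0.02422155  0.01      ]]
[[ 0.54051036 -0.02792665  0.079     ]]
```

View pics/crop1.png

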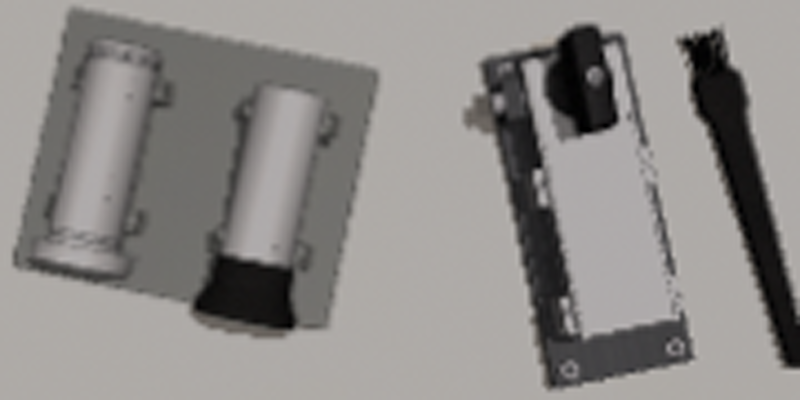

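The crop shows the lens with its flange at the near-left end (crop 75,255) and its plain end far (125,50), so it already points the way the fixture needs. The cover is closed, and the knob wing lies along the cover at about (588,77). The base corners are at about (549,387), (692,357), (483,62) and (622,35).

```bash
python3 - <<'E'
from h import *
c=camera("top");im=c['img'].astype(int)
def cr(p,x0,y0): return np.array(p,float)/(400/90)+[x0-.5+.11+.5-.11,y0]-0.39
# rest corners / fixture corners from crop
r=ray(c,cr([[70,7],[379,72],[328,328],[15,265]],174,185),0.006)
print('rest sides',np.linalg.norm(np.roll(r,-1,0)-r,axis=1),'ctr',r.mean(0))
d=(r[0]+r[1]-r[2]-r[3]);print('yaw',np.degrees(np.arctan2(d[1],d[0])))
f=ray(c,cr([[483,62],[622,35],[692,357],[549,387]],315-90,185),0.010)
print('fix',f,'sides',np.linalg.norm(np.roll(f,-1,0)-f,axis=1),'ctr',f.mean(0))
d=(f[0]+f[1]-f[2]-f[3]);print('yaw',np.degrees(np.arctan2(d[1],d[0])))
k=ray(c,cr([[588,77]],315-90,185),0.079);print('knob',k)
# masks
for nm,(x0,x1,y0,y1),lo,hi in [('rest',(170,270,180,270),0,150)]:
    s=im[y0:y1,x0:x1].sum(2)/3
    m=(s<145).astype(np.uint8); cs=max(cv2.findContours(m,0,2)[0],key=cv2.contourArea)
    b=cv2.boxPoints(cv2.minAreaRect(cs))+[x0,y0];q=ray(c,b,0.006);print(nm,b,q,q.mean(0),np.linalg.norm(np.roll(q,-1,0)-q,axis=1))
g=im.sum(2)//3
print(g[215,178:260]);print(g[235,320:400])
# black knob mask
m=(g[185:225,340:372]<40);ys,xs=np.nonzero(m);print('\n'.join(''.join('#' if v else '.' for v in r) for r in m))
E
```

```text
rest sides [0.14140141 0.11592219 0.14139351 0.11737252] ctr [0.50375538 0.2315077  0.006     ]
yaw -9.830109648025232
fix [[ 0.55570996  0.00439708  0.01      ]
 [ 0.56941419 -0.05832096  0.01      ]
 [ 0.42612333 -0.09038901  0.01      ]
 [ 0.41188748 -0.02646192  0.01      ]] sides [0.06419781 0.14683539 0.06549299 0.14709583] ctr [ 0.49078374 -0.04269371  0.01      ]
yaw 12.362131276431127
knob [[ 0.54252289 -0.0296093   0.079     ]]
rest [[175.16445541 248.71883392]
 [188.51193619 185.31830359]
 [259.67373657 200.29973602]
 [246.32624817 263.70026398]] [[0.44972895 0.31433439 0.006     ]
 [0.57595444 0.2927971  0.006     ]
 [0.54924621 0.15052079 0.006     ]
 [0.42358996 0.17371129 0.006     ]] [0.49962989 0.2328409  0.006     ] [0.12804971 0.14476145 0.12777829 0.14303182]
[170 171 170 170 155 108 108 107 107 107 104  97 105 125 139 152 161 168
 170 172 170 167 158 150 140 131 117  97  85  94 106 108 108 108 108 108
 108 108 108 109 109 109 109 109 109 109 110 110 109  86  61  77 106 126
 137 147 156 166 171 172 172 172 166 157 148 139 122  92  76  66  66  81
 102 111 111 111 1
[... 969 characters left out ...]
.......
........##########..###.........
........###############.........
........###############.........
.........##############.........
..........#############.........
..........#############.........
............############........
...##.........##########........
#####.........#########.........
#####..........#######..........
#####..........####.............
.####...........................
.#####..........................
.#####..........................
.#####..........................
.#####..........................
..####..........................
..#####.........................
..#####.........................
..##............................
................................
```

```bash

python3 -m handwheel '{"gripper":[0.2,0.2,0.2,0.2,0.2,0.2,0.2,0.2],"slide":[[0,0,0],[0,0,0],[26,-24.5,0],[26,-24.5,0],[26,-24.5,0],[26,-24.5,0],[26,-24.5,0],[26,-24.5,0]],"yaw":[0.097,0.097,0,0,0,0,0,0]}' 40 && python3 -m handwheel '{"gripper":[0.2,0.2,0.2,0.2,0.2,0.2,0.2,0.2],"slide":[[26,-24.5,0],[26,-24.5,0],[26,-24.5,0],[26,-24.5,0],[26,-24.5,0],[26,-24.5,0],[26,-24.5,0],[26,-24.5,0]],"yaw":[0,0,0,0,0,0,0,0]}'
python3 - <<'E'
from h import *
c=camera("scene");im=c['img']
# project predicted points
F=np.array([.4937,-.0421]);a=np.radians(12.36);R=np.array([[np.cos(a),-np.sin(a)],[np.sin(a),np.cos(a)]])
def W(x,y,z): return np.r_[F+R@[x,y],z]
pts=[W(50,0,79),W(72,32,10),W(-78,32,10),W(-78,-32,10)]
P=proj(c,[np.r_[F+R@[p[0]/1e3,p[1]/1e3],p[2]/1e3] for p in [(72,7,79),(28,7,79),(72,32,10),(-78,32,10),(-78,-32,10)]])
G=np.array([.5038,.2315]);b=np.radians(-9.83);Rb=np.array([[np.cos(b),-np.sin(b)],[np.sin(b),np.cos(b)]])
Q=proj(c,[np.r_[G+Rb@[p[0]/1e3,p[1]/1e3],p[2]/1e3] for p in [(59,71,6),(-59,71,6),(-59,-71,6),(59,-71,6),(0,37,52),(-52,37,36)]])
print(P,Q)
x0,y0=190,160
v=cv2.resize(im[y0:y0+140,x0:x0+186,::-1],None,fx=4.2,fy=4.2,interpolation=cv2.INTER_CUBIC)
for p in np.vstack([P,Q]): cv2.drawMarker(v,tuple(((p-[x0,y0]+.5)*4.2).astype(int)),(0,0,255),0,9,1)
cv2.imwrite('pics/scene1.png',v)
E
```

```text
time: 0.87
ee_pos: [0.3406, -0.3259, 0.2313]
tcp_rot: [180.0, -0.0, 12.3]
wrist_force: [0.7, -1.1, -0.1]
opening: 0.0511
grasp_force: 0.0
time: 1.53
ee_pos: [0.5019, -0.0897, 0.2313]
tcp_rot: [180.0, -0.0, 12.4]
wrist_force: [0.3, -1.0, -0.2]
opening: 0.0512
grasp_force: 0.0
[[310.0284525  179.92936791]
 [325.34212932 185.20773959]
 [303.98359643 208.13216701]
 [357.55569277 229.22237459]
 [370.50872943 216.22204866]] [[199.74554894 256.4251419 ]
 [221.09430169 290.79352161]
 [284.87197995 264.47081792]
 [258.79126041 234.85538712]
 [222.83890861 249.48705715]
 [234.30887921 270.65715362]]
```

View pics/scene1.png

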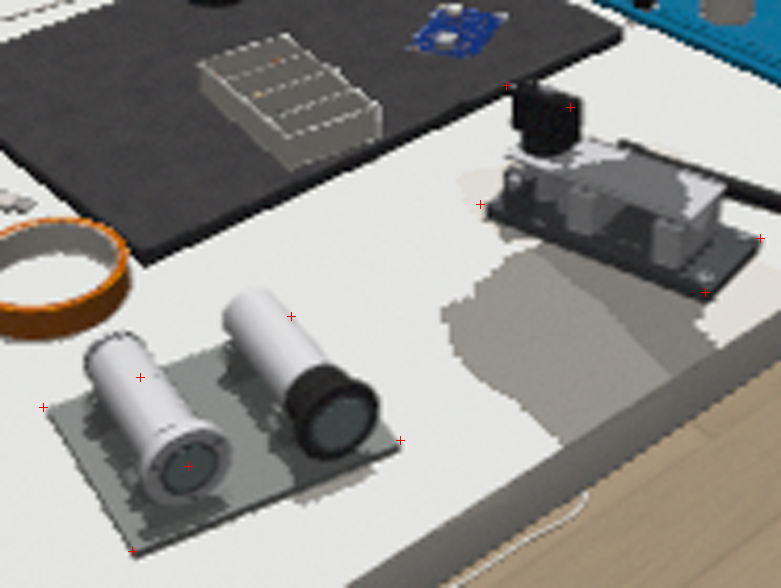

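The projected points fall within about 2 px of the rest corners, flange face, base corners and knob, so the poses hold to 2–3 mm. Next I descend on the knob.

```bash

python3 -m handwheel '{"gripper":[0.2,0.2,0.2,0.2,0.2,0.2,0.2],"slide":[[0,0,0],[0,0,0],[0,0,35],[0,0,35],[0,0,35],[0,0,0],[0,0,0]],"yaw":[0,0,0,0,0,0,0]}'
python3 - <<'E'
from h import *
c=camera("top");im=c['img']
x0,y0=310,160
v=cv2.resize(im[y0:y0+130,x0:x0+130,::-1],(590,590),interpolation=cv2.INTER_CUBIC)
cv2.imwrite('pics/top2.png',v)
o=sensors.get_obs();print(o['ee_pos'],o['tcp_rot'])
E
```

```text
time: 2.17
ee_pos: [0.4997, -0.0923, 0.1257]
tcp_rot: [-179.9, 0.2, 12.3]
wrist_force: [-0.4, -0.4, 0.9]
opening: 0.0511
grasp_force: 0.0
[ 0.50107703 -0.09232366  0.12784416] [ 1.79980691e+02 -3.46756851e-02  1.22887963e+01]
```

View pics/top2.png

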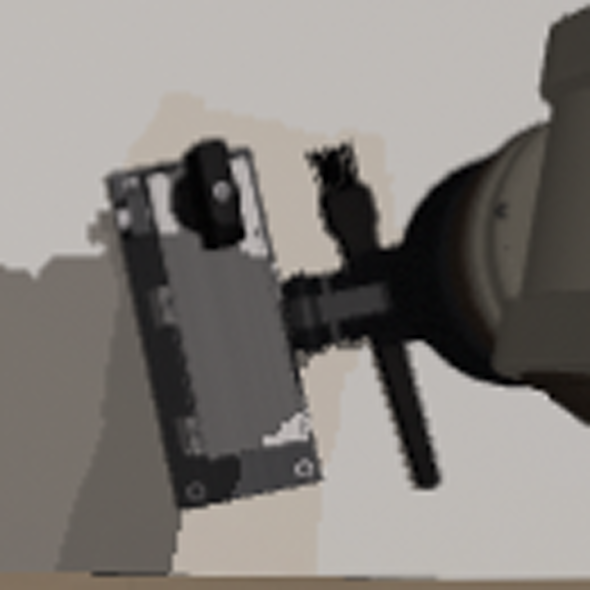

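The gripper at about (340,310) stopped short because rows cut off by the speed limit are not made up. The knob at (213,192) is unmoved. I'll finish the approach.

```bash

python3 -m handwheel '{"gripper":[0.2,0.2,0.2,0.2,0.2,0.2],"slide":[[14,-13,0],[14,-13,0],[14,-13,0],[11,-12,0],[0,0,0],[0,0,0]],"yaw":[0,0,0,0,0,0]}'
python3 - <<'E'
from h import *
c=camera("top");im=c['img']
x0,y0=310,160
v=cv2.resize(im[y0:y0+130,x0:x0+130,::-1],(590,590),interpolation=cv2.INTER_CUBIC)
cv2.imwrite('pics/top3.png',v)
o=sensors.get_obs();print(o['ee_pos'],o['tcp_rot'])
E
```

```text
time: 2.72
ee_pos: [0.5433, -0.0303, 0.1289]
tcp_rot: [179.9, -0.2, 12.4]
wrist_force: [0.4, -1.3, -0.4]
opening: 0.0508
grasp_force: 0.0
[ 0.54284938 -0.03074361  0.12844479] [ 1.79946216e+02 -1.42175832e-01  1.23739331e+01]
```

```bash

python3 -m handwheel '{"gripper":[0.2,0.2,0.2,0.2,0.2],"slide":[[0,0,24],[0,0,24],[0,0,24],[0,0,0],[0,0,0]],"yaw":[0,0,0,0,0]}' && python3 -m handwheel '{"gripper":[-1,-1,-1,-1,-1,-1,-1,-1],"slide":[[0,0,0],[0,0,0],[0,0,0],[0,0,0],[0,0,0],[0,0,0],[0,0,0],[0,0,0]],"yaw":[0,0,0,0,0,0,0,0]}' 40
```

```text
time: 3.18
ee_pos: [0.5414, -0.0311, 0.0547]
tcp_rot: [-180.0, 0.1, 12.3]
wrist_force: [0.7, -1.0, 1.2]
opening: 0.0513
grasp_force: 0.0
time: 3.85
ee_pos: [0.5434, -0.0319, 0.0564]
tcp_rot: [179.8, -0.2, 12.3]
wrist_force: [1.4, -9.1, 5.0]
opening: 0.0134
grasp_force: 41.8
```

```bash

python3 -m handwheel '{"gripper":[-1,-1,-1,-1,-1,-1,-1],"slide":[[0,1,0],[0,0,0],[0,0,0],[0,0,0],[0,0,0],[0,0,0],[0,0,0]],"yaw":[0,-0.1,-0.1,-0.1,-0.1,-0.1,0]}'
```

```text
time: 4.43
ee_pos: [0.5433, -0.032, 0.0564]
tcp_rot: [179.8, -0.1, 41.3]
wrist_force: [-0.8, -4.5, 6.4]
opening: 0.0133
grasp_force: 42.0
```

```bash

python3 -m handwheel '{"gripper":[-1,-1,-1,-1,-1,-1,-1,-1],"slide":[[0,0,0],[0,0,0],[0,0,0],[0,0,0],[0,0,0],[0,0,0],[0,0,0],[0,0,0]],"yaw":[-0.1,-0.1,-0.1,-0.1,-0.1,-0.1,0,0]}' && python3 -m handwheel '{"gripper":[-1,-1,-1,-1,-1],"slide":[[0,0,0],[0,0,0],[0,0,0],[0,0,0],[0,0,0]],"yaw":[-0.1,-0.1,-0.1,0,0]}'
```

```text
time: 5.1
ee_pos: [0.5432, -0.032, 0.0564]
tcp_rot: [179.8, 0.0, 75.4]
wrist_force: [-1.1, -3.6, 7.3]
opening: 0.0132
grasp_force: 42.0
time: 5.52
ee_pos: [0.5432, -0.032, 0.0564]
tcp_rot: [179.8, 0.1, 92.6]
wrist_force: [-0.5, -4.7, 7.7]
opening: 0.0132
grasp_force: 42.0
```

```bash

python3 -m handwheel '{"gripper":[0.3,0.3,0.3,0.3,0.3,0.3,0.3,0.3],"slide":[[0,0,0],[0,0,0],[0,0,0],[0,0,-25],[0,0,-30],[0,0,-30],[0,0,-30],[0,0,0]],"yaw":[0,0,0,0,0,0,0.119,0.119]}' && python3 -m handwheel '{"gripper":[0.3,0.3,0.3,0.3,0.3,0.3,0.3,0.3],"slide":[[0,0,0],[0,0,0],[0,0,0],[0,0,0],[0,0,0],[0,0,0],[0,0,0],[0,0,0]],"yaw":[0.119,0.119,0.119,0.119,0.119,0.119,0.119,0.119]}' && python3 -m handwheel '{"gripper":[0.3,0.3,0.3,0.3,0.3,0.3,0.3],"slide":[[0,0,0],[0,0,0],[0,0,0],[0,0,0],[0,0,0],[0,0,0],[0,0,0]],"yaw":[0.119,0.119,0.119,0.119,0.119,0,0]}'
```

```text
time: 6.18
ee_pos: [0.5442, -0.0313, 0.1757]
tcp_rot: [179.5, -0.1, 78.7]
wrist_force: [-0.5, -0.6, 0.2]
opening: 0.0554
grasp_force: 0.0
time: 6.85
ee_pos: [0.5423, -0.0312, 0.1693]
tcp_rot: [-180.0, 0.0, 24.1]
wrist_force: [-1.3, 0.0, 0.2]
opening: 0.0557
grasp_force: 0.0
time: 7.43
ee_pos: [0.5384, -0.0619, 0.1693]
tcp_rot: [-178.7, 0.0, -7.2]
wrist_force: [0.5, 1.0, -0.6]
opening: 0.0558
grasp_force: 0.0
```

```bash

python3 -m handwheel '{"gripper":[0.3,0.3],"slide":[[0,0,0],[0,0,0]],"yaw":[0,0]}'; python3 - <<'E'
from h import *
o=sensors.get_obs();print(o['q'],o['qd'],o['joint_efforts'])
c=camera("top");im=c['img']
cv2.imwrite('pics/top4.png',im[60:290,160:440,::-1].repeat(2,0).repeat(2,1))
E
```

```text
time: 7.6
ee_pos: [0.5386, -0.0605, 0.1693]
tcp_rot: [-178.7, 0.0, -7.0]
wrist_force: [0.5, 0.0, 0.3]
opening: 0.0559
grasp_force: 0.0
[ -7.08940823   3.07275136   1.18918066  88.14694721   1.28781156
 179.94525542] [ 0.26780394  0.01621104 -0.0221424  -0.07235363  0.0878527  -0.0289026 ] [-5.15472014e-01 -5.04522264e+01  4.70333683e+01  1.01422626e-02
  5.89135685e-02  1.18582462e-03]
```

View pics/top4.png

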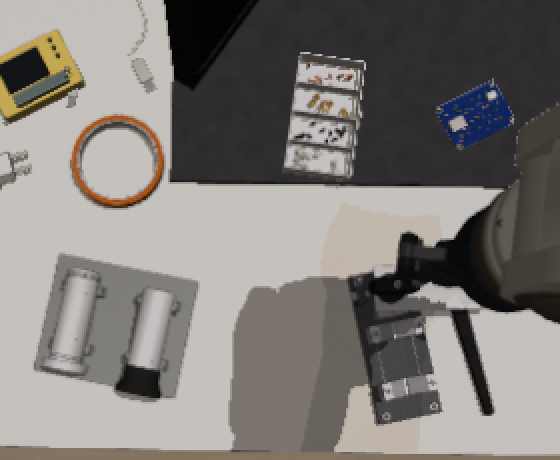

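The cover is open: its plate is swung to the right at (450,300) and the V lands are bare at (400,330) and (405,388). Joint 6 has reached its 180° limit, so I'll turn the other way to the equivalent grasp at yaw 170°.

```bash

python3 -m handwheel '{"gripper":[0.3,0.3,0.3,0.3,0.3,0.3,0.3,0.3],"slide":[[0,0,0],[0,0,0],[0,0,0],[0,0,0],[0,0,0],[0,0,0],[0,0,0],[0,0,0]],"yaw":[-0.12,-0.12,-0.12,-0.12,-0.12,-0.12,-0.12,-0.12]}' && python3 -m handwheel '{"gripper":[0.3,0.3,0.3,0.3,0.3,0.3,0.3,0.3],"slide":[[0,0,0],[0,0,0],[0,0,0],[0,0,0],[0,0,0],[0,0,0],[0,0,0],[0,0,0]],"yaw":[-0.12,-0.12,-0.12,-0.12,-0.12,-0.12,-0.12,-0.12]}' && python3 -m handwheel '{"gripper":[0.3,0.3,0.3,0.3,0.3,0.3,0.3,0.3],"slide":[[0,0,0],[0,0,0],[0,0,0],[0,0,0],[0,0,0],[0,0,0],[0,0,0],[0,0,0]],"yaw":[-0.12,-0.12,-0.12,-0.12,-0.12,-0.12,-0.12,-0.12]}' && python3 -m handwheel '{"gripper":[0.3,0.3,0.3,0.3],"slide":[[0,0,0],[0,0,0],[0,0,0],[0,0,0]],"yaw":[-0.12,-0.12,0,0]}'
python3 - <<'E'
from h import *
# refine lens from the top view
c=camera("top");im=c['img'].astype(int);g=im.sum(2)/3
m=np.zeros(g.shape,np.uint8);m[185:262,174:214]=(g[185:262,174:214]>125)
x0=174
# keep inside the rest polygon
poly=np.array([[189.5,187.5],[224,194],[211,252],[179,245]],np.int32);pm=np.zeros_like(m);cv2.fillPoly(pm,[poly],1);m&=pm
cs=max(cv2.findContours(m,0,2)[0],key=cv2.contourArea);print(cv2.minAreaRect(cs))
L,Rr=[],[]
for v in range(200,232):
    xs=np.nonzero(m[v])[0];L.append([xs.min()-.5,v]);Rr.append([xs.max()+.5,v])
M=(np.array(L)+Rr)/2;w=ray(c,M,0.036);d=np.polyfit(w[:,0],w[:,1],1)
print('axis yaw',np.degrees(np.arctan(d[0])),'y at x=.51',np.polyval(d,.51),'width px',(np.array(Rr)-L)[:,0].mean())
ys,xs=np.nonzero(m);print('rows',ys.min(),ys.max(),xs[ys==ys.min()],xs[ys==ys.max()])
e=ray(c,[[xs[ys==ys.min()].mean(),ys.min()-.5]],0.050);print(e)
o=sensors.get_obs();print(o['ee_pos'],o['tcp_rot'],o['q'])
E
```

```text
time: 8.32
ee_pos: [0.5387, -0.0603, 0.1693]
tcp_rot: [-179.2, -1.0, 48.3]
wrist_force: [-0.6, 0.7, -1.1]
opening: 0.0551
grasp_force: 0.0
time: 8.98
ee_pos: [0.5387, -0.0603, 0.1693]
tcp_rot: [179.6, -1.2, 103.3]
wrist_force: [-0.8, -0.4, 0.0]
opening: 0.0551
grasp_force: 0.0
time: 9.65
ee_pos: [0.5386, -0.0603, 0.1693]
tcp_rot: [178.8, -0.4, 158.3]
wrist_force: [0.1, 1.0, 0.2]
opening: 0.0555
grasp_force: 0.0
time: 9.98
ee_pos: [0.5386, -0.0605, 0.1693]
tcp_rot: [178.7, -0.1, 171.5]
wrist_force: [1.0, -0.4, -0.2]
opening: 0.0555
grasp_force: 0.0
((194.8648681640625, 219.31082153320312), (18.577085494995117, 51.62128448486328), 9.462322235107422)
axis yaw 2.011493540574128 y at x=.51 0.2675981441979009 width px 17.25
rows 187 252 [189 190 191] [209 210 211]
[[0.56773984 0.28246544 0.05      ]]
[ 0.53860702 -0.06057908  0.16930201] [ 1.78715639e+02 -6.29470041e-02  1.71480574e+02] [-7.09321956  3.06895201  1.1858706  88.14787375  1.2855295   1.42656441]
```

```bash
cat >> h.py <<'E'
from scipy.spatial.transform import Rotation as Rot
def go(x,y,z):
    o=sensors.get_obs();R=Rot.from_euler('xyz',o['tcp_rot'],degrees=True).as_matrix()
    d=1e3*R.T@(np.array([x,y,z])-o['ee_pos']);print('at',o['ee_pos'].round(4),o['tcp_rot'].round(2),'slide',d.round(1));return d
E
python3 -m handwheel '{"gripper":[0.3,0.3],"slide":[[0,0,0],[0,0,0]],"yaw":[0.022,0]}';python3 -c "
from h import *
go(.512,.2677,.13)"
```

```text
time: 10.2
ee_pos: [0.5386, -0.0608, 0.1693]
tcp_rot: [178.7, -0.1, 170.2]
wrist_force: [0.4, 0.4, 0.0]
opening: 0.0557
grasp_force: 0.0
at [ 0.5386 -0.0608  0.1693] [ 1.7872e+02 -9.0000e-02  1.7020e+02] slide [ 82.1 318.3  46.6]
```

```bash

python3 -m handwheel '{"gripper":[0.3,0.3,0.3,0.3,0.3,0.3,0.3,0.3],"slide":[[5.5,21,0.5],[5.5,21,0.5],[5.5,21,0.5],[5.5,21,0.5],[5.5,21,0.5],[5.5,21,0.5],[5.5,21,0.5],[5.5,21,0.5]],"yaw":[0,0,0,0,0,0,0,0]}' && python3 -m handwheel '{"gripper":[0.3,0.3,0.3,0.3,0.3,0.3,0.3,0.3],"slide":[[5.5,21,0.5],[5.5,21,0.5],[5.5,21,0.5],[5.5,21,0.5],[5.5,21,0.5],[5.5,21,0.5],[5.5,21,0.5],[0,0,0]],"yaw":[0,0,0,0,0,0,0,0]}' && python3 -m handwheel '{"gripper":[0.3,0.3,0.3],"slide":[[0,0,20],[0,0,19],[0,0,0]],"yaw":[0,0,0]}';python3 -c "
from h import *
go(.512,.2677,.017)"
```

```text
time: 10.87
ee_pos: [0.5229, 0.1131, 0.1692]
tcp_rot: [178.7, -0.1, 170.3]
wrist_force: [0.1, 0.3, -0.3]
opening: 0.0558
grasp_force: 0.0
time: 11.53
ee_pos: [0.5091, 0.2664, 0.1686]
tcp_rot: [178.7, -0.1, 170.5]
wrist_force: [0.3, 0.7, 0.6]
opening: 0.0552
grasp_force: 0.0
time: 11.78
ee_pos: [0.5083, 0.2634, 0.1263]
tcp_rot: [178.9, -0.3, 170.4]
wrist_force: [-1.4, 0.1, -1.0]
opening: 0.0553
grasp_force: 0.0
at [0.5083 0.2634 0.1263] [178.9   -0.32 170.36] slide [ -3.5   2.7 109.3]
```

```bash

python3 -m handwheel '{"gripper":[0.3,0.3,0.3,0.3,0.3,0.3,0.3],"slide":[[-3.5,2.7,0],[0,0,25],[0,0,25],[0,0,25],[0,0,25],[0,0,0],[0,0,0]],"yaw":[0,0,0,0,0,0,0]}';python3 -c "
from h import *
go(.512,.2677,.017)"
```

```text
time: 12.37
ee_pos: [0.5139, 0.2683, 0.0306]
tcp_rot: [178.8, -0.1, 170.4]
wrist_force: [0.7, -0.3, 0.4]
opening: 0.0556
grasp_force: 0.0
at [0.5139 0.2683 0.0306] [ 1.7875e+02 -1.3000e-01  1.7038e+02] slide [ 1.7 -1.2 13.6]
```

```bash

python3 -m handwheel '{"gripper":[0.3,0.3,0.3],"slide":[[1,0,6.5],[0,0,6.5],[0,0,0]],"yaw":[0,0,0]}' && python3 -m handwheel '{"gripper":[-1,-1,-1,-1,-1,-1,-1,-1],"slide":[[0,0,0],[0,0,0],[0,0,0],[0,0,0],[0,0,0],[0,0,0],[0,0,0],[0,0,0]],"yaw":[0,0,0,0,0,0,0,0]}' 60;python3 -c "
from h import *
go(.512,.2677,.017)"
```

```text
time: 12.62
ee_pos: [0.5131, 0.2692, 0.0172]
tcp_rot: [178.7, -0.1, 170.4]
wrist_force: [-0.2, 0.8, 0.2]
opening: 0.055
grasp_force: 0.0
time: 13.28
ee_pos: [0.5131, 0.2688, 0.018]
tcp_rot: [178.7, -0.0, 170.4]
wrist_force: [-1.6, -4.0, 7.0]
opening: 0.0304
grasp_force: 59.4
at [0.5131 0.2688 0.018 ] [ 1.7873e+02 -4.0000e-02  1.7040e+02] slide [ 0.9 -1.3  0.9]
```

```bash

python3 -m handwheel '{"gripper":[-1,-1,-1,-1,-1,-1,-1],"slide":[[0,0,-10],[0,0,-20],[0,0,-20],[0,0,-20],[0,0,-20],[0,0,0],[0,0,0]],"yaw":[0,0,0,0,0,0,0]}';python3 - <<'E'
from h import *
go(.512,.2677,.017)
c=camera("scene");im=c['img'][120:320,170:370,::-1]
d=camera("top");cv2.imwrite('pics/grasp.png',np.hstack([cv2.resize(im,(400,400),interpolation=2),cv2.resize(d['img'][160:270,160:270,::-1],(400,400),interpolation=2)]))
E
```

```text
time: 13.87
ee_pos: [0.5133, 0.2676, 0.1083]
tcp_rot: [178.6, 0.0, 170.4]
wrist_force: [-0.4, 0.1, -2.3]
opening: 0.0302
grasp_force: 59.6
at [0.5133 0.2676 0.1083] [1.7862e+02 3.0000e-02 1.7043e+02] slide [ 1.4 -2.3 91.3]
```

View pics/grasp.png

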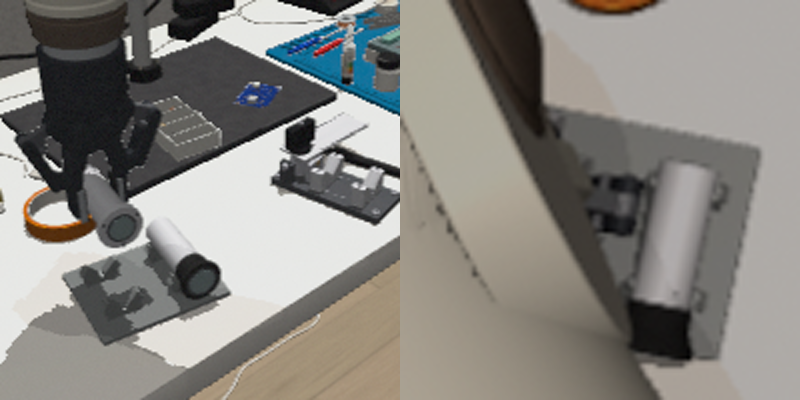

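The left half shows the lens gripped at mid-tube, level, with its flange face at (122,228) in the crop. The eyepiece is undisturbed and the open fixture is clear. I'll measure the flange offset in the hand and re-measure the fixture.

```bash
python3 - <<'E'
from h import *
c=camera("scene");im=c['img'].astype(int);g=im.sum(2)/3
# glass disc: dark greenish blob near (231,234)
s=im[220:248,218:246];m=((s.sum(2)/3<125)).astype(np.uint8)
for k in cv2.findContours(m,0,2)[0]:
    if cv2.contourArea(k)>30: print('blob',cv2.contourArea(k),np.array(cv2.fitEllipse(k)[0])+[218,220],cv2.fitEllipse(k)[1:])
o=sensors.get_obs();R=Rot.from_euler('xyz',o['tcp_rot'],degrees=True).as_matrix();gp=o['ee_pos']-R[:,2]*.0187
print('grasp pt',gp)
ax=np.array([np.cos(np.radians(170.4-180)),np.sin(np.radians(170.4-180)),0])
print('pred flange px for origin offsets 0,3,6 mm',proj(c,[gp-ax*(.052+k) for k in(0,.003,.006)]))
# base plate corners now in the top view with cover open
t=camera("top");G=t['img'].astype(int).sum(2)/3
F=np.array([.4937,-.0421]);a=np.radians(12.36);A=np.array([[np.cos(a),-np.sin(a)],[np.sin(a),np.cos(a)]])
W=lambda x,y,z:np.r_[F+A@[x/1e3,y/1e3],z/1e3]
# search step edges along fixture x and y lines across plate outline at z=10 (bilinear profiles)
def prof(cam,gray,p,q,n=161):
    X=np.linspace(0,1,n)[:,None]*(q-p)+p;u=proj(cam,X).astype(np.float32);v=cv2.remap(gray.astype(np.float32),u[:,0],u[:,1],1).ravel()
    return v
for nm,cam,gray in(('top',t,G),('scene',c,g)):
  for y in(-26,-10,0,10,26):
    v=prof(cam,gray,W(-92,y,10),W(-64,y,10));i=np.argmax(-np.diff(cv2.GaussianBlur(v[None],(9,1),0).ravel()));print(nm,'front edge y',y,'x=',round(-92+28*i/160,1))
  for x in(-70,-62,-30,-20,-10):
    v=prof(cam,gray,W(x,46,10),W(x,22,10));i=np.argmax(-np.diff(cv2.GaussianBlur(v[None],(9,1),0).ravel()));print(nm,'left edge x',x,'y=',round(46-24*i/160,1))
    v=prof(cam,gray,W(x,-46,10),W(x,-22,10));i=np.argmax(-np.diff(cv2.GaussianBlur(v[None],(9,1),0).ravel()));print(nm,'right edge x',x,'y=',round(-46+24*i/160,1))
E
```

```text
blob 442.0 [228.2367363  231.13081455] ((22.735984802246094, 26.9759464263916), 145.48435974121094)
grasp pt [0.51210653 0.26648656 0.12433789]
pred flange px for origin offsets 0,3,6 mm [[229.80730564 233.36090059]
 [230.48609634 234.2201143 ]
 [231.16910537 235.08466179]]
top front edge y -26 x= -78.0
top front edge y -10 x= -78.9
top front edge y 0 x= -78.4
top front edge y 10 x= -78.9
top front edge y 26 x= -78.0
top left edge x -70 y= 32.6
top right edge x -70 y= -22.8
top left edge x -62 y= 33.2
top right edge x -62 y= -34.3
top left edge x -30 y= 33.0
top right edge x -30 y= -32.5
top left edge x -20 y= 33.0
top right edge x -20 y= -32.6
top left edge x -10 y= 32.5
top right edge x -10 y= -32.8
scene front edge y -26 x= -81.5
scene front edge y -10 x= -83.4
scene front edge y 0 x= -83.4
scene front edge y 10 x= -83.4
scene front edge y 26 x= -83.4
scene left edge x -70 y= 42.1
scene right edge x -70 y= -33.0
scene left edge x -62 y= 43.4
scene right edge x -62 y= -33.2
scene left edge x -30 y= 42.7
scene right edge x -30 y= -27.2
scene left edge x -20 y= 45.1
scene right edge x -20 y= -30.6
scene left edge x -10 y= 41.6
scene right edge x -10 y= -33.6
```

```bash

python3 -m handwheel '{"gripper":[-1,-1,-1,-1,-1,-1,-1,-1],"slide":[[0,0,0],[0,0,0],[0,0,0],[0,0,0],[0,0,0],[0,0,0],[0,0,0],[0,0,0]],"yaw":[-0.064,-0.064,-0.064,-0.064,-0.064,-0.064,0,0]}';python3 -c "
from h import *
go(.4719,-.0465,.10)"
```

```text
time: 14.73
ee_pos: [0.5123, 0.267, 0.1062]
tcp_rot: [178.8, 0.3, -167.7]
wrist_force: [-0.4, 0.1, -1.3]
opening: 0.0302
grasp_force: 59.6
at [0.5123 0.267  0.1062] [ 178.79    0.33 -167.69] slide [ 106.4 -297.7   -0.7]
```

```bash

python3 -m handwheel '{"gripper":[-1,-1,-1,-1,-1,-1,-1,-1],"slide":[[5,-14,0],[7,-20,0],[7,-20,0],[7,-20,0],[7,-20,0],[7,-20,0],[7,-20,0],[7,-20,0]],"yaw":[0,0,0,0,0,0,0,0]}' && python3 -m handwheel '{"gripper":[-1,-1,-1,-1,-1,-1,-1,-1],"slide":[[7,-20,0],[7,-20,0],[7,-20,0],[7,-20,0],[7,-20,0],[5,-14,0],[0,0,0],[0,0,0]],"yaw":[0,0,0,0,0,0,0,0]}';python3 -c "
from h import *
go(.4719,-.0465,.04)"
```

```text
time: 15.4
ee_pos: [0.4924, 0.1036, 0.1031]
tcp_rot: [178.8, 0.4, -167.7]
wrist_force: [0.2, 0.0, -1.6]
opening: 0.0302
grasp_force: 59.6
time: 16.07
ee_pos: [0.4781, -0.0156, 0.1005]
tcp_rot: [178.8, 0.4, -167.8]
wrist_force: [0.5, -0.3, -2.0]
opening: 0.0303
grasp_force: 59.7
at [ 0.4781 -0.0156  0.1005] [ 178.77    0.39 -167.76] slide [ 13.1 -30.2  59.8]
```

```bash

python3 -m handwheel '{"gripper":[-1,-1,-1,-1,-1,-1,-1],"slide":[[6.5,-15,0],[6.5,-15,0],[0,0,15],[0,0,15],[0,0,15],[0,0,0],[0,0,0]],"yaw":[0,0,0,0,0,0,0]}';python3 - <<'E'
from h import *
go(.4719,-.0465,.0245)
c=camera("scene");d=camera("top")
cv2.imwrite('pics/place.png',np.hstack([cv2.resize(c['img'][140:260,270:390,::-1],(400,400),interpolation=2),cv2.resize(d['img'][180:280,310:410,::-1],(400,400),interpolation=2)]))
E
```

```text
time: 16.65
ee_pos: [0.4719, -0.0452, 0.0546]
tcp_rot: [178.7, 0.3, -167.6]
wrist_force: [0.5, 0.0, -1.4]
opening: 0.0301
grasp_force: 59.7
at [ 0.4719 -0.0452  0.0546] [ 178.74    0.33 -167.57] slide [ 0.4 -1.9 30. ]
```

View pics/place.png

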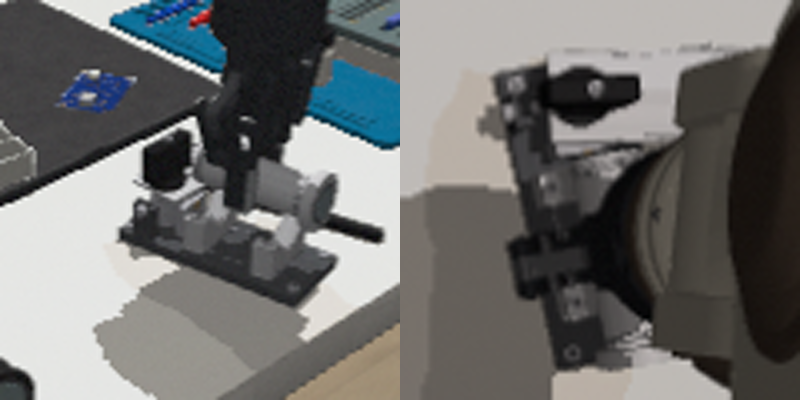

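Left: the lens is just above the V with the fingers over the slot. Right: the finger at (535,262) sits between the lands at (548,185) and (575,300), a little toward the front one. I'll shift slightly towards the stop and lower.

```bash

python3 -m handwheel '{"gripper":[-1,-1,-1,-1,-1,-1],"slide":[[-1.5,-1.5,0],[0,0,8],[0,0,8],[0,0,6],[0,0,0],[0,0,0]],"yaw":[0,0,0,0,0,0]}' && python3 -m handwheel '{"gripper":[-1,-1,-1,-1],"slide":[[0,0,3],[0,0,2],[0,0,0],[0,0,0]],"yaw":[0,0,0,0]}'
python3 -c "
from h import *
go(.4719,-.0465,.0245)"
```

```text
time: 17.25
ee_pos: [0.4738, -0.0465, 0.0323]
tcp_rot: [178.8, 0.3, -167.6]
wrist_force: [-0.6, -0.4, -2.3]
opening: 0.0306
grasp_force: 59.7
time: 17.58
ee_pos: [0.4743, -0.0464, 0.0279]
tcp_rot: [178.8, 0.4, -167.6]
wrist_force: [0.7, -0.3, -1.1]
opening: 0.0303
grasp_force: 59.7
at [ 0.4743 -0.0464  0.0279] [ 178.78    0.4  -167.58] slide [2.3 0.4 3.4]
```

```bash

python3 -m handwheel '{"gripper":[-1,-1,-1,-1],"slide":[[0,0,2],[0,0,0],[0,0,0],[0,0,0]],"yaw":[0,0,0,0]}' && python3 -m handwheel '{"gripper":[-1,-1,-1,-1],"slide":[[0,0,1.5],[0,0,0],[0,0,0],[0,0,0]],"yaw":[0,0,0,0]}'
```

```text
time: 17.92
ee_pos: [0.4744, -0.0464, 0.026]
tcp_rot: [178.8, 0.4, -167.6]
wrist_force: [1.6, -0.5, -1.7]
opening: 0.0303
grasp_force: 59.7
time: 18.25
ee_pos: [0.4747, -0.0466, 0.025]
tcp_rot: [178.8, 0.5, -167.6]
wrist_force: [-0.5, -3.3, 5.2]
opening: 0.0304
grasp_force: 60.5
```

```bash

python3 -m handwheel '{"gripper":[-1,-1,-1,-1],"slide":[[-1,0,0],[-1,0,0],[0,0,0],[0,0,0]],"yaw":[0,0,0,0]}' && python3 -m handwheel '{"gripper":[-1,-1,-1,-1],"slide":[[-1,0,0],[-1,0,0],[0,0,0],[0,0,0]],"yaw":[0,0,0,0]}'
```

```text
time: 18.58
ee_pos: [0.4756, -0.0466, 0.0248]
tcp_rot: [178.9, 0.3, -167.6]
wrist_force: [-7.5, -6.0, 9.0]
opening: 0.0304
grasp_force: 60.7
time: 18.92
ee_pos: [0.4772, -0.0462, 0.0248]
tcp_rot: [178.9, 0.3, -167.6]
wrist_force: [-7.2, -5.2, 8.1]
opening: 0.0298
grasp_force: 60.7
```

```bash

python3 -m handwheel '{"gripper":[-1,-1,-1,-1],"slide":[[-1,0,0],[-1,0,0],[0,0,0],[0,0,0]],"yaw":[0,0,0,0]}' && python3 -m handwheel '{"gripper":[-1,-1,-1,-1],"slide":[[-1,0,0],[-1,0,0],[0,0,0],[0,0,0]],"yaw":[0,0,0,0]}'
```

```text
time: 19.25
ee_pos: [0.4777, -0.0461, 0.0247]
tcp_rot: [178.9, 0.1, -167.6]
wrist_force: [-15.5, -8.4, 15.0]
opening: 0.0303
grasp_force: 61.4
time: 19.58
ee_pos: [0.4777, -0.0461, 0.0246]
tcp_rot: [178.9, -0.1, -167.6]
wrist_force: [-27.5, -12.1, 21.3]
opening: 0.03
grasp_force: 62.2
```

```bash

python3 -m handwheel '{"gripper":[-1,-1,-1,-1,-1,-1,-1,-1],"slide":[[1,-0.8,0],[0.5,0,1],[0,0,0.5],[0,0,0],[0,0,0],[0,0,0],[0,0,0],[0,0,0]],"yaw":[0,0,0,0,0,0,0,0]}'
python3 - <<'E'
from h import *
F=sensors.get_obs();a=np.radians(12.4);f=F['wrist_force'];print('fixture axes force',f[0]*np.cos(a)+f[1]*np.sin(a),-f[0]*np.sin(a)+f[1]*np.cos(a),f[2],F['torque'],F['ee_pos'])
c=camera("scene");d=camera("top")
cv2.imwrite('pics/seat.png',np.hstack([cv2.resize(c['img'][150:250,290:390,::-1],(400,400),interpolation=2),cv2.resize(d['img'][180:280,310:410,::-1],(400,400),interpolation=2)]))
E
```

```text
time: 20.25
ee_pos: [0.4777, -0.0462, 0.0245]
tcp_rot: [178.8, 0.1, -167.6]
wrist_force: [-25.9, -4.6, 31.2]
opening: 0.0304
grasp_force: 63.0
fixture axes force -26.22948550533576 1.0823054931091596 31.152222688148786 [-0.75242062  5.08255943  0.50702192] [ 0.477719   -0.04621142  0.02453354]
```

View pics/seat.png

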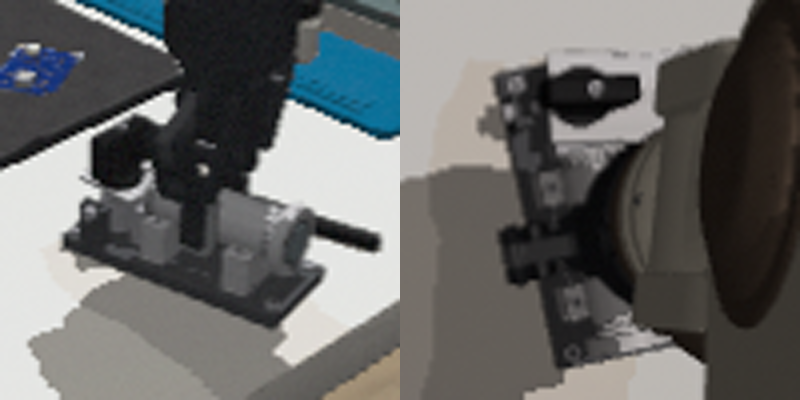

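The lens is seated in both lands with the flange outward and the cover open. The forces are balanced: about 1 N sideways and 31 N down. I'll ease the axial push a little, raise the grip and check it stays steady.

```bash

python3 -m handwheel '{"gripper":[-1,-1,-1,-1,-1,-1,-1,-1],"slide":[[1,0,0],[0,0,0],[0,0,0],[0,0,0],[0,0,0],[0,0,0],[0,0,0],[0,0,0]],"yaw":[0,0,0,0,0,0,0,0]}' 80 && python3 -m handwheel '{"gripper":[-1,-1,-1,-1,-1,-1,-1,-1],"slide":[[0,0,0],[0,0,0],[0,0,0],[0,0,0],[0,0,0],[0,0,0],[0,0,0],[0,0,0]],"yaw":[0,0,0,0,0,0,0,0]}'
```

```text
time: 21.02
ee_pos: [0.4777, -0.0462, 0.0246]
tcp_rot: [178.8, 0.2, -167.6]
wrist_force: [-20.5, -3.9, 27.3]
opening: 0.03
grasp_force: 77.1
time: 21.68
ee_pos: [0.4777, -0.0463, 0.0246]
tcp_rot: [178.8, 0.2, -167.6]
wrist_force: [-20.5, -4.5, 26.8]
opening: 0.0299
grasp_force: 77.1
```

Steady, so I'm handing it in.

```bash
python3 -c "
from h import *
print(ticket.job_done())"
```

```text
the job is handed in; nothing more can be done
None
```

I handed the job in at about 22 s with the cover open and the relay lens seated in the V, flange outward and plain end against the stop, held and pressed down with about 27 N. I estimate that puts well over 3 N on each flank; the hand-in returned no verdict.

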